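# Reset the tripped heater interlock with the two-key chord

## Task

The safety interlock of the heating mantle has tripped. With the fingertips, push the metal hood on top of the control box all the way back, away from the robot and the box's blue front panel, so that the two round reset keys come free; then press both round keys down together, one fingertip on each, hold them fully down for about three seconds, and let go. Leave the hood open, never press one round key without the other, do not press the square key, and leave the vial, beaker and cork ring standing where they are.

Things in the scene. Friction and masses are not known exactly. Their poses are not given: they have to be found in the camera images.
- control_box: Fixed grey box, 180 (its x) by 260 (y) by 55 mm high, blue panel on its front. Origin: centre of its underside, on the table. x points from the blue front to the rear, y to the left seen from the front, z up; turned about z only, at most 0.4 rad. In a row at box x = -40 mm, tops 77 mm above the table: right round key (y = -28), left round key (y = +28), square key (y = +90).
- hood_front (a point): Point 40 mm above the box's top, mid-width on the upright flat front face of the aluminium hood. Face: 116 mm wide (box y), 1 to 52 mm above the box's top; behind it a roof slopes down over 75 mm. Face at box x = -66 mm when shut, -1 mm when fully back. The keys stand 22 mm above the box's top: push the face with the fingertips 26 mm or more above it, or they catch the keys.
- hood (a joint): Slide of the hood in m: 0 shut over the round keys, 0.065 fully back against its stop. It stays where it is left; about 2 N moves it. It starts between 0 and 0.015.
- key_left_top (a point): Centre of the top of the left round key: black, 22 mm across, on a bright metal collar 38 mm across and 12 mm high; unpressed its top is 22 mm above the box's top (10 mm above the collar). Box x = -40, y = +28 mm. Hidden under the hood at first.
- key_right_top (a point): Centre of the top of the right round key, the twin of the left one, at box x = -40, y = -28 mm (56 mm between the two centres). Hidden under the hood at first.
- key_left (a joint): Travel of the left round key in m: 0 up, 0.006 fully down. A spring pushes it up: it starts to move at about 1.2 N, is fully down at about 4 N, and comes back when let go.
- key_right (a joint): Travel of the right round key in m, as for the left one.
- square_key_top (a point): Centre of the top of the square key, 22 by 22 mm on a 36 mm square collar, beside the left round key at box x = -40, y = +90 mm, 22 mm above the box's top. Not to be pressed.
- square_key (a joint): Travel of the square key in m: 0 up, 0.006 fully down, sprung like the round keys. It must stay up.
- vial: Loose amber vial with a white cap, 25 mm across and 47 mm high, standing on the box's top at its rear right corner. Origin: centre of its underside. Bystander.
- beaker: Loose glass beaker, 68 mm across and 85 mm high, on the table to the left of the box. Origin: centre of its underside. Bystander.
- cork_ring: Loose cork flask ring, 90 mm across and 30 mm high, on the table to the right of the box. Origin: centre of its underside. Bystander.

How it is judged:
By the outcome, as a careful person would: the job done as asked, in the order asked, and still so for the second after the job is handed in, with the robot touching nothing.
It also fails if it takes over 42 s, if anything falls off the work surface, if the arm or the gripper's body presses on something with over 40 N, if the wrist force passes 120 N, or if a joint passes its speed limit or range.

## Robot

A 6-joint arm with a two-finger parallel gripper is mounted at the origin on the work surface. World frame = base frame: x ahead of the robot, y to its left, z up, the work surface at z = 0. Lengths are in mm, angles in rad, forces in N, time in s.
With the tool pointing down it reaches from about 275 to 750 mm from the base axis. Payload 10.2 kg.
Tool frame: the origin (TCP) lies midway between the tips of the shut fingers; the grasp point (between the pads) lies 19 mm behind it (ctrl.grasp_offset is the distance from the TCP to the grasp point, in mm); z points along the fingers, y is the line along which they close (so a half turn about z gives the same grasp; the last joint's range is limited). The gripper opens to 85 mm and grips with 20 to 120 N. Pads are 22 mm wide; open, the fingers measure 114 mm over their backs; the gripper's body (76 mm by 85 mm) begins 54 mm behind the grasp point. The pads swing forward as they close: fully open they stand 13 mm farther back than shut.
Start: joints at [-1.509, 0.313, 1.498, -0, 1.331, -0.223], TCP at [147.494, -503.862, 231.294] pointing down, gripper open.
Joint ranges: [-2.94, 2.94], [-0.97, 2.17], [0.19, 2.56], [-1.23, 4.37], [0.02, 3.11], [-2.88, 2.88]. Speed limits (rad/s): [2.39, 2.39, 3.01, 3.14, 3.14, 3.14].

## Interface

Orientations are given as a unit quaternion [w, x, y, z].
In Python, from rig import ctrl, viewer, models gives the robot as it stands. The module is installed in compiled form; this text tells all that it offers.
- The arm moves only by the shell command python3 -m pendant 'ROWS' [OPENING] [FORCE]. ROWS is text: rows parted by semicolons, each of 4 numbers parted by spaces: the shift along the tool's x, y, z in m, then the turn about the tool's z in rad. In form: x y z yaw; .... A call has 1 to 10 rows; each row shifts and turns the commanded pose from where the row before left it, along the tool's axes as they then stand; what a row does not reach is not made up. A row lasts 1/8 s, in which the tool goes at most 62.5 mm and 10.7 degrees, less where a joint would pass 70% of its speed; a pose out of reach is approached as far as the arm can. A call is refused whole if a number of a shift passes 0.0625 or a number of a turn 0.188, either way. A call with a gripper value outside its range is refused whole. OPENING is the opening, from 0 (shut) to 1 (fully open), set as the call begins (- or left out, the last holds). The fingers move at their own pace and stop on an object; FORCE is the grip in N (left out, the last holds). Time passes only in rows, so rows that do not move let the fingers close. It gives the time, the measured TCP pose, the force, the opening and the grip force at its end, in the units of the state.
- ctrl.sense(): the state, without advancing time (a new reading comes with each control period).
- viewer.capture(name): name is "scene" or "top"; returns a dict with "color" (480x640x3 uint8, red, green, blue), "vertical_fov" (degrees; the focal length in pixels is half the picture's height over the tangent of half this angle, whatever the lens; pixels are square), "cx", "cy" (the principal point, pixels), "pose" (4x4, takes a point from camera to world coordinates). Camera axes: x right, y down, z forward; pixel columns grow to the right and rows downward; lengths in mm; the calibration is good to about 2 mm. A picture is of the moment at which its call begins. There is no depth.
- ctrl.finish_job(): hands the job in; it is judged then, once.
Trained networks look in the newest picture that a camera, given by its name, has taken for a name from the list of things; names that differ only in an ending like _2 or _b are one class to them, and where a whole thing is asked for, a point or a joint stands for the part that bears it (a point fixed in the world has none). Each returns a list of dicts, best first, with "p" (0 to 1); they miss things now and then, are a little off and sometimes report something else, mostly with a low value. They report only what shows in the picture. A call takes as long as a camera call.
- models.boxes_of(camera, query): "at" ([x, y, z] in mm, in world coordinates, good to about 4 mm: the middle of the surface that is visible of it).
The state is a dict: "time_s": time; "joints": joint angles; "dq": joint speeds; "tau": joint torques, N m; "eef_pos": TCP position; "ee_rot": TCP orientation; "force": force on the tool from outside, world axes, zero at the start; "wrist_torque": the same for the moment, N m; "grip_width": opening from 0.0 (shut) to 1.0 (fully open); "grip_force": force on a finger pad.
Only numpy, scipy, OpenCV 4.12 (cv2) and the standard library are available. Lean on these libraries where they do the work, as an engineer would, in place of code of your own. Each camera call takes 0.05 s, during which the arm holds its last target. There are 200 camera calls.

## Working session

There is one attempt and no reset: what is moved stays moved. The work goes in short steps, Python scripts to look and compute and a shell command to move; the robot and the scene stay as the last step left them, time stands still between calls to the robot, and variables do not carry over. Pictures are saved under pics/ and viewed, at most 10 in all, crops included, and the job is handed in when it is done.

```bash
mkdir -p pics
python3 - <<'E'
from rig import ctrl, viewer, models
import cv2
for c in ("scene","top"):
    r=viewer.capture(c); cv2.imwrite(f"pics/{c}0.png",r["color"][:,:,::-1])
    print(c,r["vertical_fov"],r["cx"],r["cy"],r["pose"].round(3).tolist())
    for q in ("control_box","hood_front","hood","square_key_top","key_left_top","vial","beaker","cork_ring"):
        print(q,[(d["p"],[round(float(v)) for v in d["at"]]) for d in models.boxes_of(c,q)[:2]])
s=ctrl.sense();print(s)
E
```

```text
scene 57.48570448235647 324.83985307368994 238.2964013823727 [[0.881, 0.326, -0.343, 917.009], [0.473, -0.588, 0.656, -441.325], [0.012, -0.74, -0.672, 610.556], [0.0, 0.0, 0.0, 1.0]]
control_box []
hood_front [(0.79, [617, -9, 93])]
hood [(0.6, [618, -9, 91]), (0.45, [724, -192, 32])]
square_key_top [(0.4, [554, 83, 76])]
key_left_top []
vial []
beaker [(0.7, [523, 200, 60])]
cork_ring [(0.96, [721, -192, 31])]
top 56.1610271507645 323.5513309117363 242.9630251724826 [[-0.03, -0.98, 0.196, 469.22], [-1.0, 0.028, -0.01, 62.715], [0.005, -0.196, -0.981, 1056.327], [0.0, 0.0, 0.0, 1.0]]
control_box [(0.7, [622, 18, 55])]
hood_front [(0.61, [612, 9, 96])]
hood [(0.64, [607, 7, 95]), (0.32, [712, -183, 31])]
square_key_top []
key_left_top []
vial [(0.22, [526, 230, 27])]
beaker [(0.61, [525, 228, 29])]
cork_ring [(0.62, [714, -184, 32])]
{'time_s': 0.9, 'joints': array([-1.50940930e+00,  3.12859859e-01,  1.49769190e+00, -1.12396413e-06,
        1.33102162e+00, -2.23410846e-01]), 'dq': array([ 0.00103746, -0.00090835, -0.00029154, -0.00011818, -0.00087869,
        0.00082523]), 'tau': array([-1.60630301e-03, -4.12163723e+01, -2.59903246e+01, -3.16625055e-04,
        4.45975311e-04,  1.30567940e-05]), 'eef_pos': array([ 147.48855333, -503.85964069,  231.3177795 ]), 'ee_rot': array([ 9.56138053e-06,  9.89878373e-01,  1.41918309e-01, -1.32398683e-06]), 'force': array([-0.00507536,  0.93388256, -0.02615783]), 'wrist_torque': array([-0.03865025, -0.04403644, -0.01831837]), 'grip_force': 0.0, 'grip_width': 0.9983746237032809}
```

View pics/top0.png

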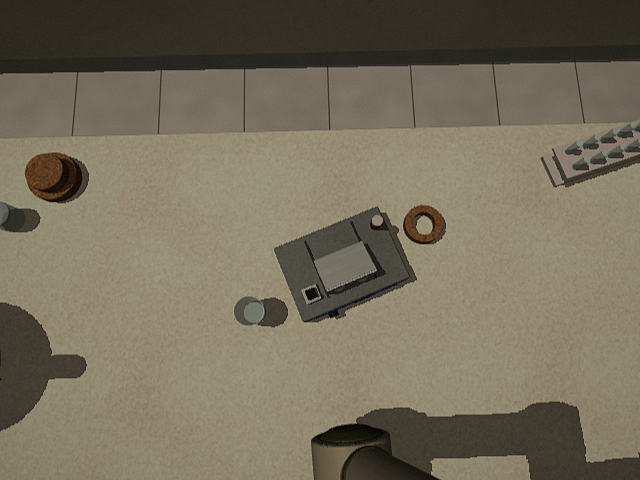

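View pics/scene0.png

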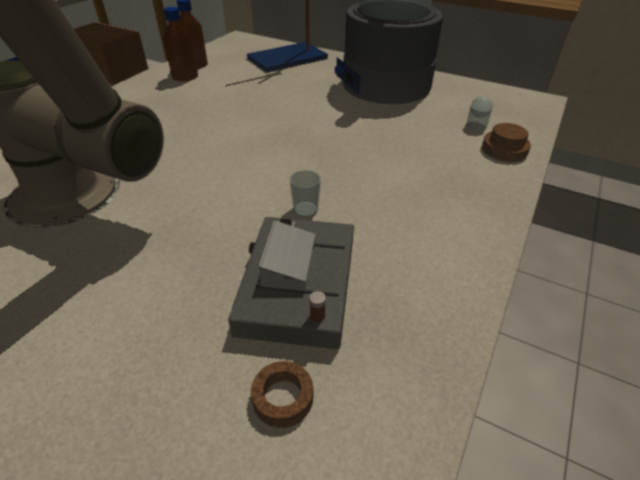

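The top view shows the box at about (275–414, 208–320), with the hood at (345,265), square key at (312,293), vial at (377,222), beaker at (250,311) and ring at (425,225). I'll enlarge it to get the corners.

Run:
```python
import cv2,numpy as np
a=cv2.imread("pics/top0.png")[200:330,262:422]; b=cv2.imread("pics/scene0.png")[210:350,225:365]
a=cv2.convertScaleAbs(cv2.resize(a,None,fx=4,fy=4,interpolation=cv2.INTER_CUBIC),alpha=1.8)
b=cv2.convertScaleAbs(cv2.resize(b,None,fx=4,fy=4,interpolation=cv2.INTER_CUBIC),alpha=1.8)
cv2.imwrite("pics/a.png",a);cv2.imwrite("pics/b.png",b)
```

```text
(no output)
```

View pics/a.png

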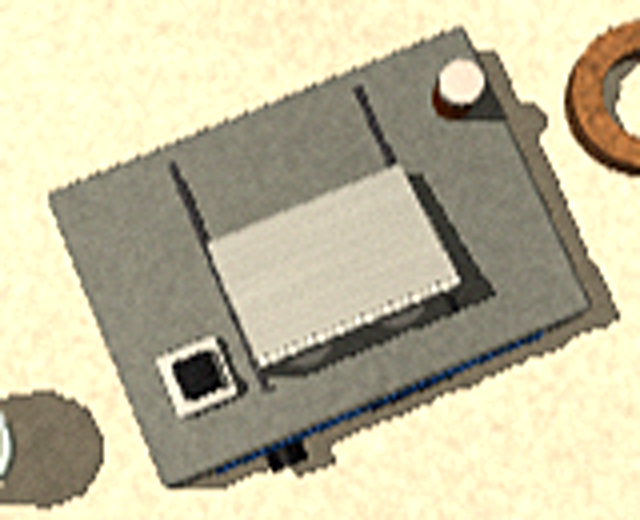

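View pics/b.png

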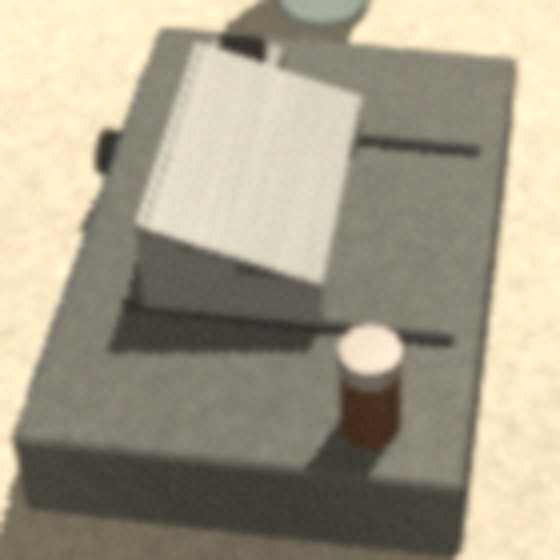

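Crop a shows the box's top corners at RL (50,197), RR (463,28), FR (588,308) and FL (167,487), the square key at (202,373), and the hood's front top edge from (262,360) to (457,283). Crop b shows corners FL (163,30), RL (514,60), RR (463,487) and FR (20,440), and the hood edge from (197,42) to (140,228).

```bash
cat > h.py <<'E'
import numpy as np
from scipy.optimize import least_squares
from rig import ctrl, viewer, models
def proj(cap,P):
    T=cap["pose"];p=(np.asarray(P,float)-T[:3,3])@T[:3,:3]
    f=240/np.tan(np.radians(cap["vertical_fov"])/2)
    return np.c_[f*p[:,0]/p[:,2]+cap["cx"],f*p[:,1]/p[:,2]+cap["cy"]]
def b2w(q,P):
    P=np.atleast_2d(np.asarray(P,float));c,s=np.cos(q[2]),np.sin(q[2])
    return np.c_[q[0]+c*P[:,0]-s*P[:,1],q[1]+s*P[:,0]+c*P[:,1],P[:,2]]
E
python3 - <<'E'
from h import *
cs={c:viewer.capture(c) for c in("top","scene")}
m=dict(RL=(90,130,55),RR=(90,-130,55),FR=(-90,-130,55),FL=(-90,130,55))
obs={"top":([(50,197),(463,28),(588,308),(167,487),(202,373),(262,360),(457,283)],(262,200),["RL","RR","FR","FL","K","HL","HR"]),
"scene":([(514,60),(463,487),(20,440),(163,30),(197,42),(140,228)],(225,210),["RL","RR","FR","FL","HL","HR"])}
def res(q,use=("top","scene")):
    M=dict(m,K=(-40,90,77),HL=(-66+q[3],58,107),HR=(-66+q[3],-58,107)); r=[]
    for c in use:
        o,off,n=obs[c]
        r.append((proj(cs[c],b2w(q,[M[k] for k in n]))-(np.array(o)/4+off-.375)))
    return np.vstack(r).ravel()
for use in (("top","scene"),("top",),("scene",)):
    s=least_squares(res,[620,20,.37,5],kwargs=dict(use=use),loss="soft_l1"); print(s.x.round(3)); print(res(s.x,use).reshape(-1,2).round(1).tolist())
E
```

```text
[6.24686e+02 1.32790e+01 3.70000e-01 1.62950e+01]
[[-1.2, -1.3], [0.2, -2.0], [2.0, -0.6], [-0.1, 0.5], [-1.0, -0.0], [-0.6, 0.3], [0.8, -1.7], [0.2, -1.4], [0.3, 0.8], [-3.6, 0.0], [-1.9, -1.9], [0.3, -0.2], [-0.6, -0.6]]
[6.23286e+02 1.29320e+01 3.67000e-01 1.66260e+01]
[[-1.0, -0.9], [0.6, -1.4], [2.1, 0.2], [-0.2, 1.0], [-1.0, 0.5], [-0.6, 0.8], [0.9, -1.0]]
[6.26592e+02 1.38140e+01 3.73000e-01 1.47320e+01]
[[1.0, -1.4], [1.8, 0.9], [-2.3, 0.4], [-1.1, -1.7], [0.4, -0.1], [-0.3, -0.4]]
```

```bash
python3 -m pendant '0.026 -0.0177 0 0;0.026 -0.0177 0 0;0.026 -0.0177 0 0;0.026 -0.0177 0 0;0.026 -0.0177 0 0;0.026 -0.0177 0 0;0.026 -0.0177 0 0;0.026 -0.0177 0 0;0.026 -0.0177 0 0;0.026 -0.0177 0 0' 0.49
python3 -m pendant '0.026 -0.0177 0 0;0.026 -0.0177 0 0;0.026 -0.0177 0 0;0.026 -0.0177 0 0;0.026 -0.0177 0 0;0.026 -0.0177 0 0;0.026 -0.0177 0 0;0.026 -0.0177 0 0;0.0255 -0.0177 0 -0.085;0 0 0 0'
```

```text
time_s: 2.25
eef_pos: [347.9, -260.1, 231.4]
ee_rot: [0.0, 0.99, 0.142, 0.0]
force: [-0.3, 0.3, -0.7]
grip_width: 0.488
grip_force: 0.0
time_s: 3.5
eef_pos: [527.2, -41.2, 231.0]
ee_rot: [-0.0, 0.983, 0.185, -0.0]
force: [-1.2, -0.4, 1.6]
grip_width: 0.489
grip_force: 0.0
```

```bash
python3 -m pendant '0.0125 -0.0078 0.02 0;0.0125 -0.0078 0.03 0;0 0 0.035 0;0 0 0.035 0;0 0 0.023 0;0 0 0 0'
python3 - <<'E'
from h import *
import cv2
ims=[]
for c,(x,y) in (("top",(262,200)),("scene",(225,190))):
    r=viewer.capture(c);im=r["color"][y:y+140,x:x+160,::-1]
    s=ctrl.sense()["eef_pos"];print(c,s, proj(r,[s])-[x,y])
    ims.append(cv2.convertScaleAbs(cv2.resize(im,(400*1,350),interpolation=cv2.INTER_CUBIC),alpha=1.8))
cv2.imwrite("pics/c.png",np.hstack(ims))
E
```

```text
time_s: 4.25
eef_pos: [543.2, -19.4, 87.2]
ee_rot: [-0.001, 0.983, 0.183, -0.001]
force: [0.7, 0.3, 0.4]
grip_width: 0.486
grip_force: 0.0
top [544.08811469 -19.44668724  88.55639344] [[96.71682986 95.9958006 ]]
scene [544.58201476 -19.44494429  89.271346  ] [[21.6810893 57.8474009]]
```

View pics/c.png

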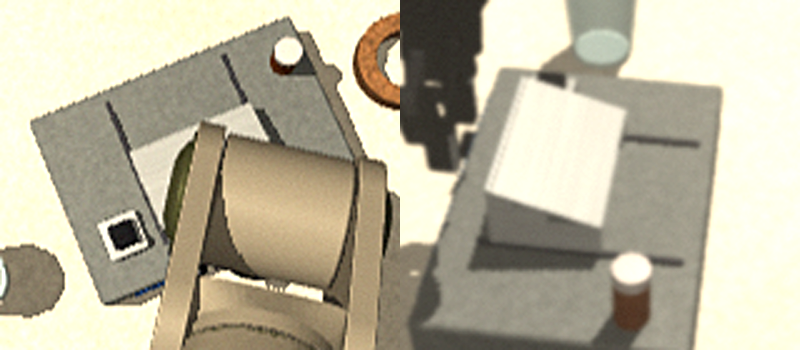

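The fingers are in front of the hood face, with the right tip at about (440,168) in the view, which agrees with the expected pose. Next I'll push.

```bash
python3 -m pendant '0.01 -0.0003 0 0;0.01 -0.0003 0 0;0.01 -0.0003 0 0;0.01 -0.0003 0 0;0.01 -0.0003 0 0;0.01 0 0 0'
python3 -m pendant '0.005 0 0 0;0.004 0 0 0;0.002 0 0 0'
```

```text
time_s: 5.1
eef_pos: [600.3, 4.4, 88.2]
ee_rot: [0.0, 0.983, 0.184, -0.0]
force: [-2.2, -2.2, 0.5]
grip_width: 0.494
grip_force: 1.2
time_s: 5.48
eef_pos: [610.0, 8.3, 88.2]
ee_rot: [-0.0, 0.983, 0.184, -0.0]
force: [-2.0, -1.5, 0.1]
grip_width: 0.487
grip_force: 1.0
```

```bash
python3 -m pendant '0.002 0 0 0;0.002 0 0 0'
python3 -m pendant '0.002 0 0 0;0.002 0 0 0'
```

```text
time_s: 5.72
eef_pos: [613.6, 9.6, 88.2]
ee_rot: [-0.0, 0.983, 0.184, -0.0]
force: [-1.4, -1.7, 0.4]
grip_width: 0.489
grip_force: 1.0
time_s: 5.98
eef_pos: [614.5, 9.9, 88.2]
ee_rot: [0.0, 0.983, 0.184, -0.005]
force: [-26.9, -11.0, 13.9]
grip_width: 0.491
grip_force: 14.4
```

```bash
python3 -m pendant '0.002 0 0 0;0.002 0 0 0'
```

```text
time_s: 6.22
eef_pos: [614.7, 10.0, 88.1]
ee_rot: [0.0, 0.983, 0.184, -0.01]
force: [-49.0, -18.0, 25.0]
grip_width: 0.489
grip_force: 26.6
```

```bash
python3 -m pendant '-0.009 0 0 0;-0.01 0 0 0;-0.02 0 -0.02 0;-0.01 0 -0.05 0;-0.01 0.03 -0.05 0;-0.03 0.05 0 0;-0.03 0.05 0 0;-0.03 0.05 0 0;-0.02 0.04 0 0;0 0 0 0'
python3 - <<'E'
from h import *
import cv2
r=viewer.capture("top");im=r["color"][200:330,262:422,::-1]
cv2.imwrite("pics/d.png",cv2.convertScaleAbs(cv2.resize(im,None,fx=4,fy=4,interpolation=cv2.INTER_CUBIC),alpha=1.8))
for q in ("key_left_top","key_right_top","square_key_top"):
    print(q,[(d["p"],d["at"]) for d in models.boxes_of("top",q)[:3]])
q=[624.7,13.3,.37]
K=[(-40,28,77),(-40,-28,77),(-40,90,77)]
print(b2w(q,K).round(1)); print(((proj(r,b2w(q,K+[(-1,58,107),(-1,-58,107)]))-[262,200]+.375)*4).round(1))
E
```

```text
time_s: 7.48
eef_pos: [542.5, -256.2, 207.9]
ee_rot: [0.0, 0.983, 0.182, 0.0]
force: [0.1, -0.1, 0.6]
grip_width: 0.492
grip_force: 0.0
key_left_top []
key_right_top []
square_key_top [(0.62, [554.5, 81.9, 80.6])]
[[577.3  24.9  77. ]
 [597.5 -27.3  77. ]
 [554.9  82.7  77. ]]
[[302.7 328.6]
 [396.5 288.9]
 [197.8 372.8]
 [223.9 276.8]
 [423.  193.5]]
```

View pics/d.png

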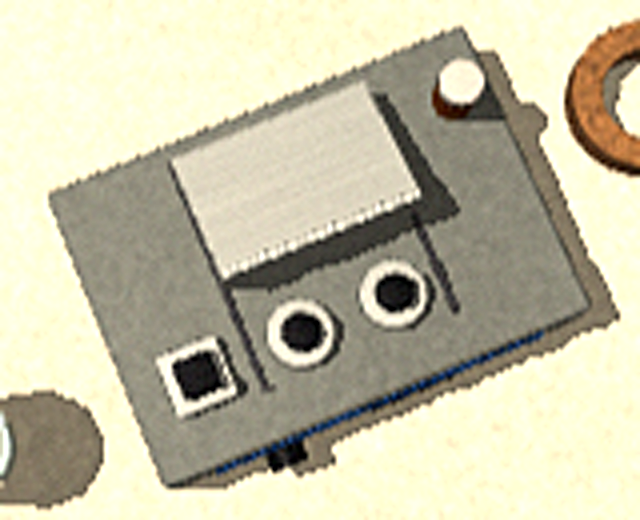

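Picture d shows the hood fully back, with the left key at (302,331) and the right key at (397,292). That is within 1 px of the model, so I'll go above the keys.

```bash
python3 -m pendant '0.022 -0.037 0 0;0.022 -0.037 0 0;0.022 -0.037 0 0;0.022 -0.037 0 0;0.022 -0.037 0 0;0.022 -0.036 0 0;0 0 0 0;0 0 0 0'
python3 - <<'E'
from h import *
s=ctrl.sense();d=np.array([587.4,-1.2])-s["eef_pos"][:2];r=s["ee_rot"];t=2*np.arctan2(r[2],r[1])
print(t,d@[np.cos(t),np.sin(t)],d@[np.sin(t),-np.cos(t)],s["eef_pos"])
E
```

```text
time_s: 8.68
eef_pos: [586.1, 0.4, 208.4]
ee_rot: [0.0, 0.983, 0.184, 0.0]
force: [-0.8, -0.6, 0.5]
grip_width: 0.489
grip_force: 0.0
0.37089854296375324 0.6183315123488731 1.963316789607795 [5.86112104e+02 4.05699132e-01 2.08395272e+02]
```

```bash
python3 -m pendant '0.0005 0.002 0.03 0;0 0 0.03 0;0 0 0.03 0;0 0 0.02 0;0 0 0.01 0;0 0 0 0;0 0 0 0'
python3 - <<'E'
from h import *
import cv2
s=ctrl.sense()["eef_pos"];print(s)
ims=[]
for c,(x,y) in (("top",(280,210)),("scene",(225,190))):
    r=viewer.capture(c);im=r["color"][y:y+140,x:x+160,::-1]
    ims.append(cv2.convertScaleAbs(cv2.resize(im,(400,350),interpolation=cv2.INTER_CUBIC),alpha=2))
cv2.imwrite("pics/e.png",np.hstack(ims))
E
```

```text
time_s: 9.55
eef_pos: [587.9, -1.9, 89.2]
ee_rot: [0.0, 0.983, 0.184, 0.001]
force: [-0.1, -0.0, -0.4]
grip_width: 0.484
grip_force: 0.0
[587.92698588  -1.87622588  89.24860048]
```

View pics/e.png

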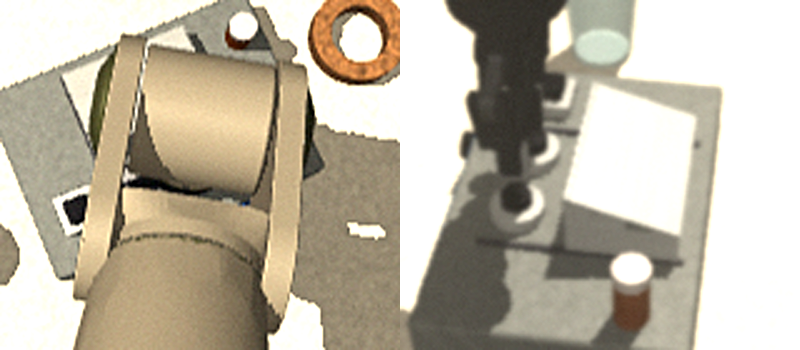

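In the scene half of the picture, the right fingertip (510,178) is just above the right key (517,195), and the left finger is over the left key. I'll descend.

```bash
python3 -m pendant '0 0 0.004 0;0 0 0.004 0;0 0 0.003 0;0 0 0 0'
```

```text
time_s: 10.15
eef_pos: [587.4, -1.6, 77.0]
ee_rot: [-0.0, 0.983, 0.184, -0.0]
force: [0.1, -1.0, 0.8]
grip_width: 0.49
grip_force: 0.0
```

```bash
python3 -m pendant '0 0 0.002 0;0 0 0 0'
```

```text
time_s: 10.4
eef_pos: [587.6, -1.6, 75.4]
ee_rot: [0.0, 0.983, 0.184, 0.0]
force: [-0.0, 1.0, 0.1]
grip_width: 0.489
grip_force: 0.0
```

```bash
python3 -m pendant '0 0 0.002 0;0 0 0 0'; python3 -m pendant '0 0 0.002 0;0 0 0 0'
```

```text
time_s: 10.65
eef_pos: [587.6, -1.6, 73.5]
ee_rot: [0.0, 0.983, 0.184, 0.0]
force: [-0.5, 0.5, 3.6]
grip_width: 0.491
grip_force: 1.8
time_s: 10.9
eef_pos: [587.6, -1.6, 71.5]
ee_rot: [0.0, 0.983, 0.184, 0.0]
force: [-2.3, 0.8, 5.7]
grip_width: 0.493
grip_force: 2.8
```

```bash
python3 -m pendant '0 0 0.003 0;0 0 0 0'; python3 -m pendant '0 0 0.002 0;0 0 0 0'
```

```text
time_s: 11.15
eef_pos: [587.7, -1.6, 69.2]
ee_rot: [0.0, 0.983, 0.184, 0.0]
force: [-5.0, 0.7, 11.5]
grip_width: 0.486
grip_force: 5.8
time_s: 11.4
eef_pos: [587.8, -1.6, 69.0]
ee_rot: [0.0, 0.983, 0.184, 0.001]
force: [-10.9, 0.1, 26.5]
grip_width: 0.482
grip_force: 13.3
```

```bash
python3 -m pendant '0 0 0 0;0 0 0 0;0 0 0 0;0 0 0 0;0 0 0 0;0 0 0 0;0 0 0 0;0 0 0 0;0 0 0 0;0 0 0 0'; python3 -m pendant '0 0 0 0;0 0 0 0;0 0 0 0;0 0 0 0;0 0 0 0;0 0 0 0;0 0 0 0;0 0 0 0;0 0 0 0;0 0 0 0'; python3 -m pendant '0 0 0 0;0 0 0 0'
```

```text
time_s: 12.65
eef_pos: [587.7, -1.7, 69.0]
ee_rot: [0.0, 0.983, 0.184, 0.001]
force: [-10.6, 1.6, 25.6]
grip_width: 0.491
grip_force: 13.2
time_s: 13.9
eef_pos: [587.8, -1.7, 69.0]
ee_rot: [0.0, 0.983, 0.184, 0.001]
force: [-11.4, 1.2, 26.5]
grip_width: 0.486
grip_force: 13.2
time_s: 14.15
eef_pos: [587.7, -1.7, 69.0]
ee_rot: [0.0, 0.983, 0.184, 0.001]
force: [-10.8, 1.0, 26.4]
grip_width: 0.49
grip_force: 13.2
```

Now I'll let go, lift straight up, move aside and check.

```bash
python3 -m pendant '0 0 -0.03 0;0 0 -0.04 0;0 0 -0.04 0;-0.01 0.03 -0.03 0;-0.03 0.05 0 0;-0.03 0.05 0 0;-0.03 0.05 0 0;-0.02 0.04 0 0;0 0 0 0;0 0 0 0'
python3 - <<'E'
from h import *
import cv2
ims=[]
for c,(x,y) in (("top",(230,200)),("scene",(225,170))):
    r=viewer.capture(c);im=r["color"][y:y+140,x:x+160,::-1]
    ims.append(cv2.convertScaleAbs(cv2.resize(im,(400,350),interpolation=cv2.INTER_CUBIC),alpha=1.8))
    for q in ("vial","beaker","cork_ring"): print(c,q,[(d["p"],[round(float(v)) for v in d["at"]]) for d in models.boxes_of(c,q)[:1]])
cv2.imwrite("pics/f.png",np.hstack(ims))
E
```

```text
time_s: 15.4
eef_pos: [555.1, -249.4, 205.8]
ee_rot: [-0.0, 0.983, 0.184, -0.0]
force: [-0.4, -0.8, 0.4]
grip_width: 0.491
grip_force: 0.0
top vial [(0.57, [708, -60, 99])]
top beaker [(0.68, [523, 229, 26])]
top cork_ring [(0.83, [713, -184, 31])]
scene vial [(0.58, [712, -72, 94])]
scene beaker [(0.83, [521, 199, 61])]
scene cork_ring [(0.64, [722, -193, 33])]
```

View pics/f.png

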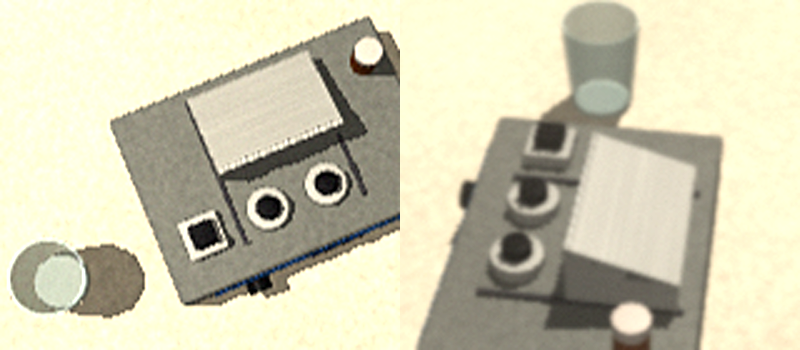

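The hood is open, both round keys are back up at (268,207) and (327,183), and the vial, beaker and ring are undisturbed. I'll hand the job in.

```bash
python3 -c "
from rig import ctrl
print(ctrl.finish_job())"
```

```text
the job is handed in; nothing more can be done
None
```

I pushed the hood fully back, pressed both round keys down together for about 3 s and let go; the hood stayed open, the vial, beaker and cork ring did not move, and I handed the job in at about 15.5 s (no verdict was shown).

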